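# Refit the upper burr of the counter coffee grinder

## Robot

A 6-joint arm with a two-finger parallel gripper is mounted at the origin on the work surface. World frame = base frame: x ahead of the robot, y to its left, z up, the work surface at z = 0. Lengths are in m, angles in rad, forces in N, time in s.
With the tool pointing down it reaches from about 0.25 to 0.725 m from the base axis. Payload 4 kg.
Tool frame: the origin (TCP) lies on the centre line of the jaws, within the pads' length; the fingertips stand 17 mm ahead of it and the grasp point (between the pads) lies 2 mm behind it; z points along the fingers, y is the line along which they close (so a half turn about z gives the same grasp; the last joint's range is limited). The gripper opens to 85 mm and grips with 20 to 120 N. Pads are 22 mm wide; open, the fingers measure 114 mm over their backs; the gripper's body (76 mm by 85 mm) begins 54 mm behind the grasp point. The pads swing forward as they close: fully open they stand 13 mm farther back than shut.
Start: joints at [-1.129, 0.241, 0.005, 1.335, 0, 1.571], TCP at [0.214, -0.452, 0.248] pointing down, gripper open.
Joint ranges: [-2.72, 2.72], [-1.05, 1.87], [-1.09, 1.28], [-1.99, 2.15], [-1.42, 1.44], [-3.14, 3.14]. Speed limits (rad/s): [2.79, 2.79, 3.14, 3.14, 3.14, 3.14].

## Interface

Orientations are given as a unit quaternion [x, y, z, w].
In Python, from workcell import get_obs, imaging, order gives the robot as it stands.
- The arm moves only by the tool apply_moves, never from a script. Its argument "targets" is a list that holds one entry, the list of rows, each a list of 5 numbers: the shift along the world's x, y, z in units of 40 mm (1.0 is 40 mm), then the turn about the world's z in degrees, then the gripper command: -1 is shut, 1 is fully open, values between are in proportion. In form: [[[dx, dy, dz, turn, fingers], ...]]. A call has 1 to 8 rows; each row shifts and turns the commanded pose from where the row before left it; what a row does not reach is not made up. A row lasts 1/12 s, in which the tool goes at most 41.7 mm and 7.16 degrees, less where a joint would pass 70% of its speed; a pose out of reach is approached as far as the arm can. A call is refused whole if a number of a shift passes 1 or a number of a turn 7.16, either way. A call with a gripper value outside its range is refused whole. The fingers move at their own pace and stop on an object; the grip force is fixed at half the most. Time passes only in rows, so rows that do not move let the fingers close. It gives the time, the measured TCP pose, the force, the opening and the grip force at its end, in the units of the state.
- get_obs(): the state, without advancing time (a new reading comes with each control period).
- imaging.camera(name): name is "scene" or "top" or "wrist"; returns (picture, depth): 420x560x3 uint8, blue, green, red; 420x560 float32, m along the optical axis (not along the pixel's ray), 0 where there is no reading.
- imaging.get_calibration(name): a dict with "camera_matrix" (3x3 intrinsics, pixels), "eye" and "rotation" of the camera in the world; the wrist camera has in their place "hand_eye" (4x4, takes a point from camera to tool coordinates, whose origin is the TCP and whose axes are the flange's). Camera axes: x right, y down, z forward; pixel columns grow to the right and rows downward; lengths in m; the calibration is good to about 2 mm. A picture is of the moment at which its call begins: read the wrist's pose just before it. get_calibration takes no time and is no camera call.
- order.job_done(): hands the job in; it is judged then, once.
The state is a dict: "clock": time; "joint_pos": joint angles; "joint_vel": joint speeds; "tau": joint torques, N m; "eef_pos": TCP position; "tool_rot": TCP orientation; "ft_force": force on the tool from outside, world axes, zero at the start; "ft_torque": the same for the moment, N m; "grip_width": finger opening in m; "grasp_force": force on a finger pad.
Only numpy, scipy, OpenCV 4.12 (cv2) and the standard library are available. Lean on these libraries where they do the work, as an engineer would, in place of code of your own. Each camera call takes 0.05 s, during which the arm holds its last target. There are 200 camera calls.

## Task

The coffee grinder has been cleaned: pick its upper burr off the rubber mat by the bail and refit it. Set it in the open collar and turn it clockwise under light pressure, not dragging the collar round with it, until its three lugs drop fully home in the collar's slots; then keep turning so that it takes the collar along, gently up to the clockwise stop, with a lug mark at the orange dot. Force nothing, leave everything else on the counter where it is, and let go.

Things in the scene. Friction and masses are not known exactly. Their poses are not given: they have to be found in the camera images.
- grinder: Grey coffee grinder fixed to the counter; head 150 x 110 mm, top 184 mm up. Origin: on the vertical axis of burrs and collar, at counter height. -x is its front (spout, orange dot), z up. On the head, round the axis, sits the black knurled adjusting collar: 92 mm outside, rim 215 mm up, bore 70 mm. The parts spoil if the burr is forced against the grinder with more than 30 N (about 0.9 N m of turning at the lugs).
- rim (a point): Centre of the collar's rim, on the axis, 215 mm up. In the bore, 6 mm below the rim, is a brass ledge of 56 mm inner diameter, cut by three open slots 120 degrees apart, 14.5 mm wide, their floor 11.5 mm below the ledge. Pressed with 2 to 6 N the burr slides round on the ledge; above about 10 N it drags the collar along.
- stop (a point): Point at rim height, 30 mm from the axis towards the orange dot on the head. With the burr home and the collar at its clockwise stop (seen from above) one lug mark, any of the three, stands here. The collar turns with a stiff drag of about 0.2 N m and was left at an unknown setting, 28 to 64 degrees counter-clockwise of its stop.
- burr: Upper burr carrier, white with steel foot, 66 mm tall, 0.17 to 0.29 kg, upright on the mat. Origin: centre of its underside; x along the bail's bar towards lug 0, z up. Skirt 52 mm diameter, tapering over the lowest 10 mm to 40 mm; flange 60 mm, its top 30 mm above the origin. On the ledge the flange stands 12 mm above the rim; home in the slots it is flush (origin 29.5 mm below the rim), with about 4 degrees of play either way.
- bail (a point): Centre of the bail's bar, 60 mm above the burr's origin: black bar 50 mm long (along x), 12 mm wide (y), 12 mm high, to be pinched across y; below it a gap 24 mm high between two thin posts 44 mm apart.
- lug0 (a point): Orange mark of lug 0 on top of the flange, 30 mm from the burr's axis along x, 30 mm above its origin. The lugs below are orange, 10 mm wide (6.8 mm at the bottom), reach out to 33 mm, undersides 12 mm above the origin.
- lug1 (a point): The same for lug 1 (120 degrees counter-clockwise of lug 0).
- lug2 (a point): The same for lug 2 (240 degrees).
- mat: Teal rubber cleaning mat, 150 x 380 x 4 mm, fixed; origin at the centre of its underside. Burr, tamper and dosing cup stand on it in any order, about 125 mm apart.
- tamper: Steel coffee tamper, 58 mm base, wooden handle, 85 mm tall; origin under its base. Leave alone.
- dosing_cup: Open steel cup, 56 mm diameter, 50 mm tall; origin under its base. Leave alone.
- hopper: Clear bean hopper standing upside down on its black lid, 112 mm diameter, 105 mm tall; origin underneath. Leave alone.
- brush: Cleaning brush, 170 mm long, lying near the robot. Leave alone.
- tart: Blueberry tart on a round white board, 200 mm diameter; origin under the board. Leave alone.
- cup: White mug, 80 mm diameter, 62 mm tall. Leave alone.
- syrup: Amber syrup bottle, 64 mm diameter, 190 mm tall. Leave alone.

How it is judged:
By the outcome, as a careful person would: the job done as asked, in the order asked, and still so for the second after the job is handed in, with the robot touching nothing.
It also fails if it takes over 62 s, if anything falls off the work surface, if the arm or the gripper's body presses on something with over 40 N, if the wrist force passes 120 N, or if a joint passes its speed limit or range.

## Working session

There is one attempt and no reset: what is moved stays moved. The work goes in short steps, Python scripts to look and compute and a tool call to move; the robot and the scene stay as the last step left them, time stands still between calls to the robot, and variables do not carry over. Pictures are saved under pics/ and viewed, at most 10 in all, crops included, and the job is handed in when it is done.

Besides the shell and the picture viewer there is one more tool, called after ">>>" as a command line: name --argument value ..., lists and objects as JSON in quotes. apply_moves: Moves the arm, as the interface text tells. Its arguments: {"type":"object","properties":{"targets":{"type":"array","items":{"type":"array","items":{"type":"array","items":{"type":"number"}}}}},"required":["targets"]}

```bash
ls; mkdir -p pics; cat > h.py <<'E'
import numpy as np, cv2
from workcell import get_obs, imaging, order
from scipy.spatial.transform import Rotation as R
def cam(n):
    o=get_obs(); im,d=imaging.camera(n); c=imaging.get_calibration(n); K=np.array(c["camera_matrix"])
    if n=="wrist":
        T=np.array(c["hand_eye"]); q=R.from_quat(o["tool_rot"]).as_matrix()
        M=q@T[:3,:3]; e=np.array(o["eef_pos"])+q@T[:3,3]
    else: M=np.array(c["rotation"]); e=np.array(c["eye"])
    return im,d,K,M,e
def ray(u,v,K,M,e,z):
    r=M@np.linalg.inv(K)@np.array([u,v,1.]); return e+r*(z-e[2])/r[2]
def cloud(d,K,M,e):
    v,u=np.indices(d.shape); p=np.stack([(u-K[0,2])/K[0,0]*d,(v-K[1,2])/K[1,1]*d,d],-1)
    return p@M.T+e
E
python3 - <<'E'
from h import *
print(get_obs())
for n in ("scene","top"):
    im,d,K,M,e=cam(n); cv2.imwrite(f"pics/{n}0.png",im); np.savez(f"{n}0.npz",im=im,d=d,K=K,M=M,e=e); print(n,K[0,0],e,M.round(3).tolist())
E
```

```text
pics
{'clock': 0.0, 'joint_pos': array([-1.12898426e+00,  2.41415931e-01,  3.70505021e-03,  1.33519005e+00,
       -1.16882754e-05,  1.57079196e+00]), 'joint_vel': array([ 1.67447482e-03, -5.66458281e-05, -4.51503619e-04, -5.86402383e-04,
       -1.26591124e-03,  1.00318253e-03]), 'tau': array([-3.93318978e-04, -3.72315896e+01,  2.52407706e+01,  1.69454160e-02,
       -1.16817532e-05, -1.01246382e-06]), 'eef_pos': array([ 0.21352867, -0.45144636,  0.24740412]), 'tool_rot': array([ 9.75698305e-01,  2.19115747e-01, -2.36273229e-04, -1.02544827e-03]), 'ft_force': array([-0.1180185 ,  0.46657777, -0.12775321]), 'ft_torque': array([0.00444501, 0.02384363, 0.02409268]), 'grasp_force': 0.0, 'grip_width': 0.08547741552409356}
scene 433.05813071115847 [ 1.12342575 -0.58453457  1.00368889] [0.862, 0.333, -0.14, -0.356]
top 532.9011154649077 [0.39396493 0.07294544 1.5445845 ] [0.71, -0.702, 0.033, -0.033]
```

View pics/top0.png

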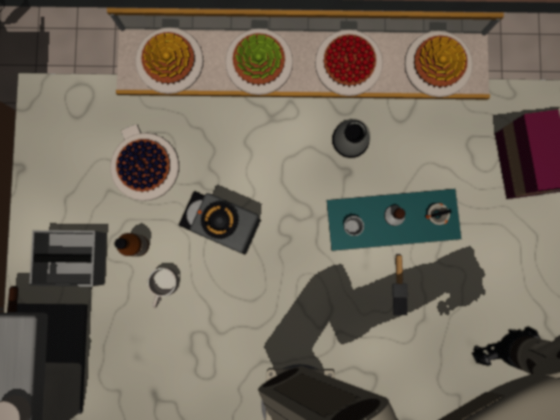

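View pics/scene0.png

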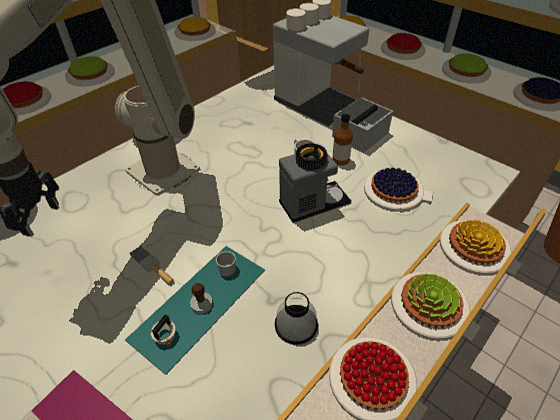

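The top view shows the burr with its bail at about (439,213) and the collar at about (219,218). The tamper is at (397,214), the dosing cup at (352,226) and the hopper at (351,137). The rotation comes as a quaternion.

```bash
sed -i 's/M=np.array(c\["rotation"\])/M=R.from_quat(c["rotation"]).as_matrix()/' h.py
python3 - <<'E'
from h import *
for n in ("top",):
    z=np.load(n+"0.npz"); K,e,im,d=z["K"],z["e"],z["im"],z["d"]; M=R.from_quat(z["M"]).as_matrix()
    P=cloud(d,K,M,e)
    for k,(u,v,h) in dict(burr=(439,213,.065),rim=(219,218,.215),tamper=(398,213,.08),cup=(352,226,.05),hop=(351,137,.1),syrup=(128,243,.19)).items():
        print(k,ray(u,v,K,M,e,h).round(3),P[v,u].round(3))
    # collar rim by height
    m=(abs(P[...,2]-.215)<.008)&(d>0); m[:, :170]=0; m[:,270:]=0
    print("rim pts",m.sum(), P[m].mean(0), P[m].min(0),P[m].max(0))
    m=(abs(P[...,2]-.184)<.006)&(d>0); m[:, :170]=0; m[:,270:]=0
    print("head rect", cv2.minAreaRect(P[m][:,:2].astype(np.float32)*1000))
    m=(abs(P[...,2]-.064)<.010)&(d>0); m[:,:422]=0;m[:,470:]=0;m[:180]=0;m[240:]=0
    print("bail",m.sum(),P[m].mean(0),cv2.minAreaRect(P[m][:,:2].astype(np.float32)*1000))
    cr=np.hstack([cv2.resize(im[175:265,170:270],None,fx=4,fy=4,interpolation=2),cv2.resize(im[175:265,400:490],None,fx=4,fy=4,interpolation=2)])
    cv2.imwrite("pics/c0.png",np.clip(cr*1.8,0,255).astype(np.uint8))
E
```

```text
burr [ 0.535 -0.381  0.065] [ 0.535 -0.38   0.069]
rim [0.502 0.216 0.215] [0.503 0.218 0.196]
tamper [ 0.532 -0.263  0.08 ] [ 0.531 -0.261  0.089]
cup [ 0.497 -0.141  0.05 ] [ 0.5   -0.147  0.006]
hop [ 0.74  -0.131  0.1  ] [ 0.763 -0.145  0.002]
syrup [0.437 0.448 0.19 ] [0.438 0.456 0.162]
rim pts 579 [0.4917195  0.21479286 0.21323386] [0.09374064 0.08564677 0.20702757] [0.54277018 0.26190298 0.22275321]
head rect ((492.8023376464844, 206.64158630371094), (149.117431640625, 109.44295501708984), 67.33793640136719)
bail 81 [ 0.53412238 -0.3873371   0.06821482] ((534.638671875, -389.1418151855469), (11.527460098266602, 52.20328140258789), 14.637436866760254)
```

View pics/c0.png

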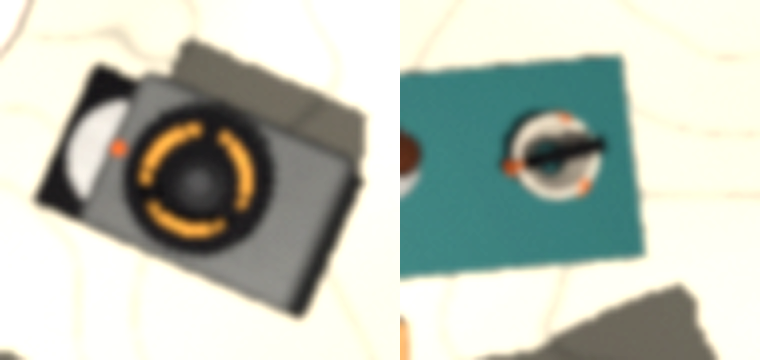

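The crop shows the orange dot to the left of the collar, at crop (119,148), and gaps in the ledge at crop (205,130), (150,195) and (240,215). The burr's lug 0 is on its left at crop (510,167), so it lies at a yaw of about 104.6°. I estimate the stop direction at about 67° and the slots at about 110° (mod 120). Next I go above the burr.

>>> apply_moves --targets '[[[1, 0.2, 0, 7.1, 1], [1, 0.2, 0, 7.1, 1], [1, 0.2, 0, 7.1, 1], [1, 0.2, 0, 7.1, 1], [1, 0.2, 0, 7.1, 1], [1, 0.2, 0, 7.1, 1], [1, 0.2, 0, 7.1, 1], [1, 0.2, 0, 7.1, 1]]]'

```text
clock: 0.77
eef_pos: [0.5354, -0.387, 0.2476]
tool_rot: [0.752, 0.659, -0.0, -0.001]
ft_force: [0.4, -1.5, 0.4]
grip_width: 0.0853
grasp_force: 0.0
```

>>> apply_moves --targets '[[[0, 0, 0, 7.1, 1], [0, 0, 0, 7.1, 1], [0, 0, 0, 7.1, 1], [0, 0, 0, 1.2, 1], [0, 0, 0, 0, 1], [0, 0, 0, 0, 1]]]'

```text
clock: 1.27
eef_pos: [0.5335, -0.388, 0.248]
tool_rot: [0.613, 0.79, -0.0, -0.0]
ft_force: [0.3, -0.1, -0.1]
grip_width: 0.0854
grasp_force: 0.0
```

```bash
python3 - <<'E'
from h import *
o=get_obs(); print(o["eef_pos"],o["joint_pos"].round(3),R.from_quat(o["tool_rot"]).as_matrix().round(3).tolist(),o["ft_force"])
im,d,K,M,e=cam("wrist"); P=cloud(d,K,M,e); cv2.imwrite("pics/w1.png",im)
print(e,M.round(2).tolist())
hsv=cv2.cvtColor(im,cv2.COLOR_BGR2HSV); m=cv2.inRange(hsv,(3,140,90),(20,255,255))
n,l,s,c=cv2.connectedComponentsWithStats(m)
for i in range(1,n):
    if s[i,4]>30: print(s[i],c[i].round(1),ray(*c[i],K,M,e,.034).round(4),np.median(P[l==i],0).round(4))
b=(abs(P[...,2]-.070)<.006)&(d>0)&(abs(P[...,0]-.535)<.045)&(abs(P[...,1]+.388)<.045)
print(b.sum(),P[b].mean(0),cv2.minAreaRect(P[b][:,:2].astype(np.float32)*1000))
E
```

```text
[ 0.53349552 -0.38800854  0.24802628] [-0.629  0.576  0.509  1.504  0.     0.69 ] [[-0.25, 0.968, -0.001], [0.968, 0.25, 0.0], [0.001, -0.0, -1.0]] [ 0.32179959 -0.13386044 -0.09217989]
[ 0.51505659 -0.31363324  0.37276136] [[0.97, 0.24, 0.07], [0.25, -0.93, -0.29], [0.0, 0.3, -0.95]]
[278 154   9   8  57] [281.8 157. ] [ 0.5311 -0.359   0.034 ] [ 0.5315 -0.3603  0.0235]
[517 261  39  72 487] [534.9 303.8] [ 0.8732 -0.4544  0.034 ] [ 0.8885 -0.4617  0.0194]
627 [ 0.53857179 -0.38806905  0.06887937] ((538.7618408203125, -389.3462219238281), (11.869485855102539, 49.991600036621094), 14.841680526733398)
```

View pics/w1.png

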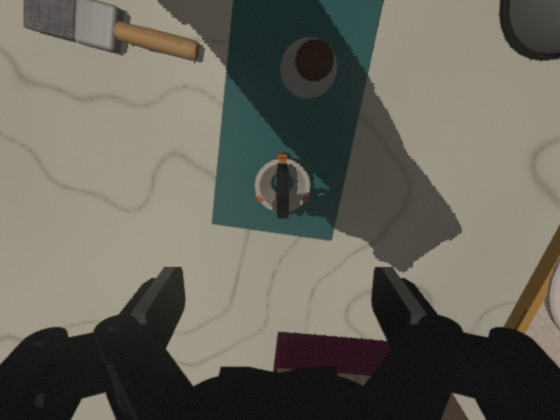

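The wrist view shows the bail upright at about (283,190) between the jaws, with lug 0 at (282,157). The bar measures 50 x 12 mm at z = 0.069, as it should. Averaging the two views puts it at about (0.5375,-0.389). I descend and pinch.

>>> apply_moves --targets '[[[0.1, -0.025, -0.8, 0.1, 1], [0, 0, -0.9, 0, 1], [0, 0, -0.9, 0, 1], [0, 0, -0.9, 0, 1], [0, 0, -0.7, 0, 1], [0, 0, -0.45, 0, 1], [0, 0, 0, 0, 0.3], [0, 0, 0, 0, -0.3]]]'

```text
clock: 1.98
eef_pos: [0.5369, -0.3887, 0.0615]
tool_rot: [0.611, 0.791, -0.0, -0.001]
ft_force: [0.3, -0.2, 0.3]
grip_width: 0.0635
grasp_force: 0.0
```

>>> apply_moves --targets '[[[0, 0, 0, 0, -1], [0, 0, 0, 0, -1], [0, 0, 0, 0, -1], [0, 0, 0, 0, -1], [0, 0, 0, 0, -1], [0, 0, 0, 0, -1], [0, 0, 0, 0, -1], [0, 0, 0, 0, -1]]]'

```text
clock: 2.65
eef_pos: [0.5386, -0.3898, 0.0643]
tool_rot: [0.611, 0.792, -0.0, 0.002]
ft_force: [-0.9, -0.3, 5.7]
grip_width: 0.0108
grasp_force: 59.4
```

The grip holds at 59 N with an opening of 10.8 mm. I lift and move towards the grinder, staying inside the reach and high.

>>> apply_moves --targets '[[[0, 0, 0.3, 0, -1], [0, 0, 0.7, 0, -1], [0, 0, 0.9, 0, -1], [0, 0, 0.9, 0, -1], [0, 0, 0.9, 0, -1], [0, 0, 0.9, 0, -1], [0, 0, 0.9, 0, -1], [0, 0, 0.5, 0, -1]]]'

```text
clock: 3.32
eef_pos: [0.5381, -0.3891, 0.3079]
tool_rot: [0.611, 0.792, 0.0, 0.003]
ft_force: [-0.1, -0.7, -1.3]
grip_width: 0.0107
grasp_force: 58.8
```

```bash
python3 - <<'E'
from h import *
o=get_obs(); print(o["eef_pos"],o["joint_pos"].round(3),R.from_quat(o["tool_rot"]).as_matrix().round(3).tolist(),o["ft_force"],o["ft_torque"],o["grip_width"])
im,d,K,M,e=cam("wrist"); P=cloud(d,K,M,e); cv2.imwrite("pics/w2.png",im[100:,100:460])
E
```

```text
[ 0.53810125 -0.38909854  0.30785357] [-0.626  0.586  0.678  1.657  0.     0.688] [[-0.254, 0.967, 0.005], [0.967, 0.254, -0.003], [-0.004, 0.004, -1.0]] [-0.09800819 -0.74233757 -1.31364798] [-0.04123689 -0.04272623 -0.04946512] 0.010737731931750392
```

View pics/w2.png

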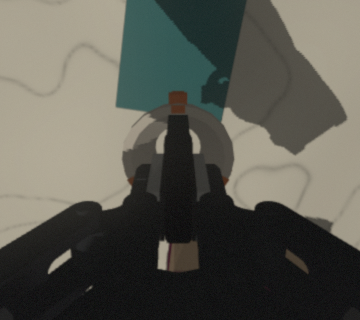

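The burr hangs straight in the grip, with the lug 0 mark at full-frame pixel (277,197). I carry it to a viewing pose just short of the grinder.

>>> apply_moves --targets '[[[0, 0.4, 0.25, 0, -1], [0, 0.8, 0.4, 0, -1], [0, 0.9, 0.4, 0, -1], [0, 1, 0, 0, -1], [0, 1, 0, 0, -1], [0, 1, 0, 0, -1], [-0.1, 1, 0, 0, -1], [-0.1, 1, 0, 0, -1]]]'

```text
clock: 4.03
eef_pos: [0.5282, -0.1023, 0.3428]
tool_rot: [0.611, 0.792, -0.001, -0.002]
ft_force: [1.1, 0.6, -2.1]
grip_width: 0.0108
grasp_force: 58.7
```

>>> apply_moves --targets '[[[-0.1, 1, 0, 0, -1], [-0.08, 1, 0, 0, -1], [0, 1, 0, 0, -1], [0, 1, 0, 0, -1], [0, 0.9, 0, 0, -1], [0, 0.6, 0, 0, -1], [0, 0.4, 0, 0, -1], [0, 0, 0, 0, -1]]]'

```text
clock: 4.7
eef_pos: [0.521, 0.1348, 0.3427]
tool_rot: [0.609, 0.793, -0.001, -0.002]
ft_force: [0.6, -0.5, -2.0]
grip_width: 0.0105
grasp_force: 58.7
```

>>> apply_moves --targets '[[[0, 0, 0, 0, -1], [0, 0, 0, 0, -1], [0, 0, 0, 0, -1]]]'

```text
clock: 4.95
eef_pos: [0.5222, 0.1302, 0.3439]
tool_rot: [0.611, 0.791, -0.001, -0.0]
ft_force: [-0.7, 0.6, -1.2]
grip_width: 0.0112
grasp_force: 58.7
```

```bash
python3 - <<'E'
from h import *
o=get_obs(); print(o["eef_pos"],o["joint_pos"].round(3),R.from_quat(o["tool_rot"]).as_matrix().round(3).tolist(),o["ft_force"])
im,d,K,M,e=cam("wrist"); cv2.imwrite("pics/w3.png",im); np.savez("w3.npz",im=im,d=d,K=K,M=M,e=e,t=o["eef_pos"])
P=cloud(d,K,M,e)
m=(abs(P[...,2]-.215)<.004)&(d>0)&(np.hypot(P[...,0]-.503,P[...,1]-.215)<.06)
q=P[m][:,:2]; A=np.c_[2*q,np.ones(len(q))]; print("rim",len(q),P[m][:,2].mean())
# outer/inner edge
hull=cv2.convexHull(q.astype(np.float32)*1000); print(cv2.minEnclosingCircle(hull))
hsv=cv2.cvtColor(im,cv2.COLOR_BGR2HSV); mm=cv2.inRange(hsv,(2,130,70),(28,255,255))
n,l,s,c=cv2.connectedComponentsWithStats(mm)
for i in range(1,n):
    if s[i,4]>25: print(s[i],c[i].round(1),np.median(hsv[l==i],0),np.median(P[l==i],0).round(4))
E
```

```text
[0.52217413 0.13016034 0.34388796] [ 0.244  0.304  0.336  1.604 -0.     1.56 ] [[-0.253, 0.967, -0.001], [0.967, 0.253, -0.0], [-0.0, -0.001, -1.0]] [-0.72577511  0.63094772 -1.16840754]
rim 5281 0.21405591899295967
((500.1428527832031, 218.27810668945312), 46.66421127319336)
[317  24  12  13 120] [322.6  30.2] [ 11.  184.  185.5] [0.5226 0.2709 0.1845]
[233  41  36  65 717] [246.2  69.1] [ 18. 150. 177.] [0.4722 0.2269 0.2079]
[287  41  39  64 790] [310.6  68.7] [ 18. 151. 181.] [0.5216 0.2403 0.2081]
[247 118  65  20 607] [279.1 128.7] [ 18. 150. 183.] [0.5089 0.1893 0.2081]
[ 447  125  113  224 2753] [500.2 251.6] [ 18. 147. 115.] [0.8849 0.075  0.0183]
[268 191  20  13 216] [277.5 197.3] [ 11.  181.  158.5] [0.5146 0.1609 0.3026]
[271 205  14   8 106] [277.9 208.5] [ 11. 183. 176.] [0.5156 0.1584 0.3135]
[ 529  214   31   80 1223] [547.9 254.1] [ 10. 154. 140.] [0.9265 0.1087 0.0454]
[480 348  73  35 488] [514.7 359.6] [ 10. 157. 128.] [ 0.963  -0.0693  0.0456]
```

View pics/w3.png

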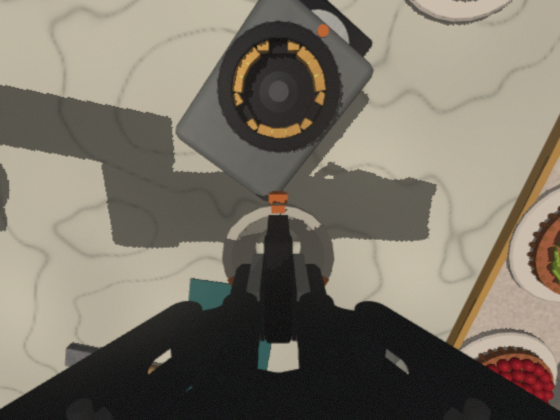

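The view shows the collar at (279,90) with slot gaps near (279,45), (240,118) and (320,118), the orange dot at (322,30), and the lug 0 mark at (278,208). Next I work out the angles and the offset of burr to collar within this one camera.

```bash
python3 - <<'E'
from h import *
from scipy.optimize import least_squares
z=np.load("w3.npz"); im,d,K,M,e,t=[z[k] for k in "im d K M e t".split()]
P=cloud(d,K,M,e)
def fit(q,r=None):
    f=lambda p: np.hypot(q[:,0]-p[0],q[:,1]-p[1])-(p[2] if r is None else r)
    s=least_squares(f,[*q.mean(0),.03][:3 if r is None else 2],loss="soft_l1",f_scale=.0005); return s.x.round(4),np.sqrt(np.mean(s.fun**2)).round(5)
hsv=cv2.cvtColor(im,cv2.COLOR_BGR2HSV); mm=cv2.inRange(hsv,(14,110,60),(28,255,255)); mm[160:]=0
# ledge pixels on plane .209
v,u=np.nonzero(mm); L=np.array([ray(a,b,K,M,e,.209) for a,b in zip(u,v)])[:,:2]
c0=np.array([.503,.216])
def prof(c):
    a=np.degrees(np.arctan2(L[:,1]-c[1],L[:,0]-c[0])); r=np.hypot(*(L-c).T); return a,r
# rim: dark collar top, outer & inner edge by height
rm=((abs(P[...,2]-.2145)<.003)&(d>0)).astype(np.uint8); rm[180:]=0
cs,_=cv2.findContours(rm,cv2.RETR_CCOMP,cv2.CHAIN_APPROX_NONE); cs=sorted(cs,key=len)[::-1][:2]
for c in cs:
    q=np.array([ray(a,b,K,M,e,.215) for a,b in c[:,0]])[:,:2]; print("rim edge",len(q),fit(q))
# inner edge of ledge circle 28, per angle bins min radius
a,r=prof(c0); pts=[]
for k in range(-180,180,4):
    s=(a>=k)&(a<k+4)
    if s.sum()>5: i=np.where(s)[0][np.argmin(r[s])]; pts.append(L[i])
print("ledge inner",fit(np.array(pts)))
c=fit(np.array(pts))[0][:2]; a,r=prof(c)
h=np.histogram(a[(r>.028)&(r<.033)],bins=np.arange(-180,181,2))[0]; print([(int(k),int(n)) for k,n in zip(range(-179,181,2),h) if n<6])
g=np.array(ray(322.6,30.2,K,M,e,.184))[:2]; print("dot",g,np.degrees(np.arctan2(*(g-c)[::-1])),np.hypot(*(g-c)))
# flange
fz=t[2]-.0303; f=((abs(P[...,2]-fz)<.004)&(d>0)&(np.hypot(P[...,0]-t[0],P[...,1]-t[1])<.04)).astype(np.uint8)
cs,_=cv2.findContours(f,cv2.RETR_EXTERNAL,cv2.CHAIN_APPROX_NONE); q=np.vstack([x[:,0] for x in cs])
q=np.array([ray(x,y,K,M,e,fz) for x,y in q])[:,:2]; rr=np.hypot(*(q-t[:2]).T); q=q[(abs(rr-.03)<.003)]
print("flange",len(q),np.median(P[f>0][:,2]),fit(q,.03),fit(q),"tcp",t)
g=ray(277.9,208.5,K,M,e,fz); print("lug0",g,np.degrees(np.arctan2(g[1]-t[1],g[0]-t[0])))
# bar direction
b=(abs(P[...,2]-t[2]-.006)<.004)&(d>0)&(np.hypot(P[...,0]-t[0],P[...,1]-t[1])<.03); print("bar",b.sum(),cv2.minAreaRect(P[b][:,:2].astype(np.float32)*1000))
E
```

```text
rim edge 363 (array([0.5001, 0.2175, 0.0449]), np.float64(0.00025))
rim edge 277 (array([0.5001, 0.2174, 0.0349]), np.float64(0.00021))
ledge inner (array([0.5003, 0.2173, 0.0272]), np.float64(0.00085))
[(-147, 4), (-145, 0), (-143, 0), (-141, 0), (-139, 0), (-137, 0), (-135, 0), (-133, 0), (-131, 0), (-129, 0), (-127, 0), (-125, 0), (-123, 5), (-25, 1), (-23, 0), (-21, 0), (-19, 0), (-17, 0), (-15, 0), (-13, 0), (-11, 0), (-9, 0), (-7, 0), (-5, 0), (-3, 1), (13, 4), (93, 5), (95, 0), (97, 0), (99, 0), (101, 0), (103, 0), (105, 0), (107, 0), (109, 0), (111, 0), (113, 0), (115, 0), (117, 2)]
dot [0.52264425 0.27087931] 67.36233370985852 0.058051771199015494
flange 226 0.31263667043659304 (array([0.5223, 0.1311]), np.float64(0.0006)) (array([0.5222, 0.1316, 0.0294]), np.float64(0.00039)) tcp [0.52217413 0.13016034 0.34388796]
lug0 [0.5155682  0.1582232  0.31358796] 103.24614888863884
bar 3345 ((519.913818359375, 131.27804565429688), (49.186641693115234, 35.158103942871094), 81.17154693603516)
```

The collar axis relative to the burr is (-22.2, +86.2) mm. The slots are at 105.5°, the dot at 67.4° and lug 0 at about 104.7°. I turn 16° counter-clockwise so the lugs meet the ledge, move over the collar and go down to just inside the rim.

>>> apply_moves --targets '[[[-0.1, 0.4, 0, 5, -1], [-0.15, 0.6, 0, 6, -1], [-0.15, 0.6, 0, 5, -1], [-0.155, 0.4, 0, 0, -1], [0, 0.155, 0, 0, -1], [0, 0, -0.4, 0, -1], [0, 0, -0.6, 0, -1], [0, 0, -0.4, 0, -1]]]'

```text
clock: 5.67
eef_pos: [0.5006, 0.2161, 0.287]
tool_rot: [0.495, 0.869, -0.0, 0.0]
ft_force: [-0.8, -0.2, -3.2]
grip_width: 0.0105
grasp_force: 58.7
```

>>> apply_moves --targets '[[[0, 0, -0.1, 0, -1], [0, 0, 0, 0, -1], [0, 0, 0, 0, -1], [0, 0, 0, 0, -1]]]'

```text
clock: 6.0
eef_pos: [0.5013, 0.217, 0.2858]
tool_rot: [0.495, 0.869, 0.001, 0.001]
ft_force: [0.4, 1.1, -2.0]
grip_width: 0.0108
grasp_force: 58.7
```

```bash
python3 - <<'E'
from h import *
o=get_obs(); x=R.from_quat(o["tool_rot"]).as_matrix()[:,0]; print(o["eef_pos"],np.degrees(np.arctan2(x[1],x[0])),o["ft_force"],o["ft_torque"],o["joint_pos"].round(3))
im,d,K,M,e=cam("wrist"); cv2.imwrite("pics/w4.png",im[60:380,100:460]); np.savez("w4.npz",im=im,d=d,K=K,M=M,e=e,t=o["eef_pos"])
P=cloud(d,K,M,e)
from scipy.optimize import least_squares
def fit(q,r):
    s=least_squares(lambda p: np.hypot(q[:,0]-p[0],q[:,1]-p[1])-r,q.mean(0),loss="soft_l1",f_scale=.0005); return s.x.round(4),np.sqrt(np.mean(s.fun**2)).round(5),len(q)
t=o["eef_pos"]
for nm,zz,r,tol in (("flange",t[2]-.0308,.03,.004),("rim",.2145,.0449,.004)):
    f=((abs(P[...,2]-zz)<.004)&(d>0)&(np.hypot(P[...,0]-t[0],P[...,1]-t[1])<.06)).astype(np.uint8)
    cs,_=cv2.findContours(f,cv2.RETR_EXTERNAL,cv2.CHAIN_APPROX_NONE); q=np.vstack([c[:,0] for c in cs])
    q=np.array([ray(x,y,K,M,e,zz) for x,y in q])[:,:2]; q=q[abs(np.hypot(*(q-t[:2]).T)-r)<tol]; print(nm,fit(q,r))
E
```

```text
[0.50129159 0.21696723 0.28581778] 120.65910906262832 [ 0.36529959  1.12200796 -1.99373947] [ 0.01926359  0.00757338 -0.00107123] [ 0.409  0.32   0.21   1.458 -0.     1.444]
flange (array([0.5016, 0.2178]), np.float64(0.0007), 232)
rim (array([0.4995, 0.2186]), np.float64(0.00052), 309)
```

View pics/w4.png

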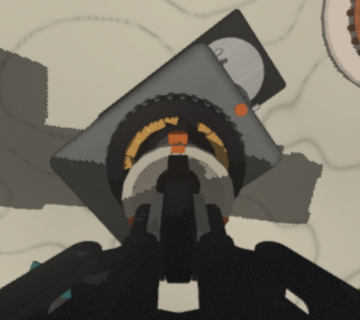

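The view shows the burr centred over the collar, lug 0 at crop (178,138), the ledge slot to its right and the dot at (241,110). The fit asks for a shift of about (-1, +0.5) mm. I apply that and descend to just above the ledge.

>>> apply_moves --targets '[[[-0.03, 0.015, -0.2, 0, -1], [0, 0, -0.25, 0, -1], [0, 0, -0.15, 0, -1], [0, 0, 0, 0, -1], [0, 0, 0, 0, -1]]]'

```text
clock: 6.47
eef_pos: [0.4986, 0.2176, 0.2594]
tool_rot: [0.495, 0.869, -0.001, -0.001]
ft_force: [-0.8, -0.0, -1.9]
grip_width: 0.0109
grasp_force: 58.8
```

>>> apply_moves --targets '[[[0, 0, -0.05, 0, -1], [0, 0, -0.05, 0, -1], [0, 0, 0, 0, -1], [0, 0, 0, 0, -1], [0, 0, 0, 0, -1]]]'

```text
clock: 6.88
eef_pos: [0.4994, 0.218, 0.2572]
tool_rot: [0.495, 0.869, 0.001, 0.0]
ft_force: [-1.5, 0.5, 3.4]
grip_width: 0.0109
grasp_force: 59.4
```

The ledge is in contact with about 5 N of press. I ease off slightly and check.

>>> apply_moves --targets '[[[0, 0, 0.015, 0, -1], [0, 0, 0, 0, -1], [0, 0, 0, 0, -1]]]'

```text
clock: 7.13
eef_pos: [0.4994, 0.218, 0.2572]
tool_rot: [0.495, 0.869, 0.0, 0.0]
ft_force: [-0.3, 1.1, 2.1]
grip_width: 0.0109
grasp_force: 59.3
```

```bash
cat > s.py <<'E'
from h import *
o=get_obs(); x=R.from_quat(o["tool_rot"]).as_matrix(); print(o["clock"].__round__(2),o["eef_pos"].round(4),"yaw",np.degrees(np.arctan2(x[1,0],x[0,0])).round(1),"F",o["ft_force"].round(1),"T",o["ft_torque"].round(3),"z",x[:,2].round(3))
E
python3 s.py
```

```text
7.13 [0.4994 0.218  0.2572] yaw 120.7 F [-0.3  1.1  2.1] T [0.043 0.083 0.009] z [ 0.001  0.    -1.   ]
```

The press is about 4 N. I turn clockwise gently.

>>> apply_moves --targets '[[[0, 0, 0, -1.5, -1], [0, 0, 0, -2, -1], [0, 0, 0, -2, -1], [0, 0, 0, -1.5, -1], [0, 0, 0, 0, -1], [0, 0, 0, 0, -1]]]'

```text
clock: 7.63
eef_pos: [0.4994, 0.2179, 0.257]
tool_rot: [0.546, 0.837, 0.0, 0.0]
ft_force: [-0.5, 0.7, 1.2]
grip_width: 0.0106
grasp_force: 59.2
```

```bash
python3 s.py
```

```text
7.63 [0.4994 0.2179 0.257 ] yaw 113.7 F [-0.5  0.7  1.2] T [ 0.105 -0.018 -0.086] z [ 0.  0. -1.]
```

>>> apply_moves --targets '[[[0, 0, 0, -1, -1], [0, 0, 0, -1, -1], [0, 0, 0, -1, -1], [0, 0, 0, -1, -1], [0, 0, 0, 0, -1], [0, 0, 0, 0, -1]]]'

```text
clock: 8.13
eef_pos: [0.4989, 0.2176, 0.2563]
tool_rot: [0.576, 0.818, -0.001, -0.0]
ft_force: [0.5, -0.4, -2.6]
grip_width: 0.0108
grasp_force: 58.8
```

```bash
python3 s.py
```

```text
8.13 [0.4989 0.2176 0.2563] yaw 109.7 F [ 0.5 -0.4 -2.6] T [-0.026  0.013  0.003] z [-0.001 -0.001 -1.   ]
```

The force is back to the free baseline and z is lower, so the lugs have found the slots. I turn a little more towards the slot centre while lowering.

>>> apply_moves --targets '[[[0, 0, -0.02, -1, -1], [0, 0, -0.03, -1, -1], [0, 0, -0.05, -1, -1], [0, 0, -0.05, 0, -1], [0, 0, 0, 0, -1], [0, 0, 0, 0, -1]]]'

```text
clock: 8.63
eef_pos: [0.499, 0.2177, 0.2507]
tool_rot: [0.597, 0.802, -0.0, -0.0]
ft_force: [0.4, -0.6, -1.6]
grip_width: 0.0108
grasp_force: 58.8
```

```bash
python3 s.py
```

```text
8.63 [0.499  0.2177 0.2507] yaw 106.7 F [ 0.4 -0.6 -1.6] T [-0.031 -0.005 -0.075] z [-0.001 -0.    -1.   ]
```

Free and descending. On to the floor at about 0.2455.

>>> apply_moves --targets '[[[0, 0, -0.05, 0, -1], [0, 0, -0.05, 0, -1], [0, 0, -0.03, 0, -1], [0, 0, 0, 0, -1], [0, 0, 0, 0, -1], [0, 0, 0, 0, -1]]]'

```text
clock: 9.13
eef_pos: [0.4992, 0.2178, 0.2458]
tool_rot: [0.597, 0.802, 0.0, 0.0]
ft_force: [-1.2, 0.0, -1.3]
grip_width: 0.0109
grasp_force: 58.8
```

```bash
python3 s.py
```

```text
9.13 [0.4992 0.2178 0.2458] yaw 106.7 F [-1.2  0.  -1.3] T [-0.043  0.089 -0.048] z [ 0.  0. -1.]
```

>>> apply_moves --targets '[[[0, 0, -0.025, 0, -1], [0, 0, -0.025, 0, -1], [0, 0, 0, 0, -1], [0, 0, 0, 0, -1], [0, 0, 0, 0, -1]]]'

```text
clock: 9.55
eef_pos: [0.4993, 0.2179, 0.2457]
tool_rot: [0.597, 0.802, 0.001, 0.001]
ft_force: [-2.9, -1.4, 8.3]
grip_width: 0.0109
grasp_force: 60.1
```

```bash
python3 s.py
```

```text
9.55 [0.4993 0.2179 0.2457] yaw 106.7 F [-2.9 -1.4  8.3] T [-0.19   0.707 -0.007] z [ 0.002  0.001 -1.   ]
```

The burr is home, 11.5 mm below the ledge position, pressing about 10 N. I ease off, then turn the collar clockwise while watching the torque.

>>> apply_moves --targets '[[[0, 0, 0.03, 0, -1], [0, 0, 0, -2, -1], [0, 0, 0, -2, -1], [0, 0, 0, -2, -1], [0, 0, 0, -2, -1], [0, 0, 0, -2, -1], [0, 0, 0, 0, -1]]]'

```text
clock: 10.13
eef_pos: [0.4999, 0.2179, 0.2457]
tool_rot: [0.665, 0.747, 0.001, 0.001]
ft_force: [-0.3, 0.2, 3.1]
grip_width: 0.0108
grasp_force: 59.5
```

```bash
python3 s.py
```

```text
10.13 [0.4999 0.2179 0.2457] yaw 96.7 F [-0.3  0.2  3.1] T [-0.065 -0.056  0.097] z [ 0.002  0.    -1.   ]
```

>>> apply_moves --targets '[[[0, 0, 0, -2.5, -1], [0, 0, 0, -3, -1], [0, 0, 0, -3, -1], [0, 0, 0, -3, -1], [0, 0, 0, -3, -1], [0, 0, 0, -3, -1], [0, 0, 0, -2.5, -1], [0, 0, 0, 0, -1]]]'

```text
clock: 10.8
eef_pos: [0.5001, 0.2178, 0.2457]
tool_rot: [0.784, 0.621, 0.001, 0.001]
ft_force: [1.4, -0.8, 4.3]
grip_width: 0.0108
grasp_force: 59.6
```

```bash
python3 s.py
```

```text
10.8 [0.5001 0.2178 0.2457] yaw 76.7 F [ 1.4 -0.8  4.3] T [-0.243 -0.249  0.012] z [ 0.003  0.    -1.   ]
```

>>> apply_moves --targets '[[[0, 0, 0, -2, -1], [0, 0, 0, -2, -1], [0, 0, 0, -2, -1], [0, 0, 0, -2, -1]]]'

```text
clock: 11.13
eef_pos: [0.5002, 0.2177, 0.2457]
tool_rot: [0.825, 0.564, 0.001, 0.001]
ft_force: [1.5, -1.1, 3.9]
grip_width: 0.0104
grasp_force: 59.6
```

```bash
cat > look.py <<'E'
import sys
from h import *
o=get_obs(); im,d,K,M,e=cam("wrist"); cv2.imwrite(f"pics/{sys.argv[1]}.png",im[60:380,100:460])
hsv=cv2.cvtColor(im,cv2.COLOR_BGR2HSV); mm=cv2.inRange(hsv,(2,130,70),(28,255,255)); P=cloud(d,K,M,e); c=np.array([.5,.2175])
n,l,s,cc=cv2.connectedComponentsWithStats(mm)
for i in range(1,n):
    p=np.median(P[l==i],0)
    if s[i,4]>15 and np.hypot(*(p[:2]-c))<.08: print(s[i],cc[i].round(1),p.round(4),"r",np.hypot(*(p[:2]-c)).round(4),"ang",np.degrees(np.arctan2(*(p[:2]-c)[::-1])).round(1))
E
python3 s.py; python3 look.py w5
```

```text
11.13 [0.5002 0.2177 0.2457] yaw 68.7 F [ 1.5 -1.1  3.9] T [-0.336 -0.293  0.244] z [ 0.003 -0.    -1.   ]
[273 137  16  16 198] [280.4 144.7] [0.5228 0.2708 0.1845] r 0.058 ang 66.8
[268 196  73  72 672] [311.5 219.2] [0.5282 0.2326 0.2079] r 0.032 ang 28.2
[230 199  31  23 256] [244.6 209.2] [0.4932 0.2488 0.208 ] r 0.032 ang 102.3
[271 205  14   9 116] [277.6 208.8] [0.5107 0.2448 0.2153] r 0.0293 ang 68.6
[215 243   7  16  54] [218.  250.7] [0.4708 0.2321 0.2082] r 0.0326 ang 153.4
[216 260   9  16  84] [219.9 267.2] [0.4675 0.2227 0.2081] r 0.0329 ang 171.0
[323 277   6   8  31] [325.1 280.3] [0.5199 0.1976 0.2154] r 0.0281 ang -45.0
[227 278   8   9  43] [230.7 281.3] [0.4723 0.2163 0.2156] r 0.0277 ang -177.6
```

View pics/w5.png

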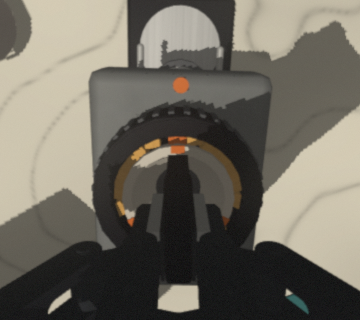

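The flange is flush at z = 0.2153, the lug 0 mark is at 68.6° and the dot at about 67°. The collar should still be about 5° short of its stop, given the play. I creep on.

>>> apply_moves --targets '[[[0, 0, 0, -1, -1], [0, 0, 0, -1, -1]]]'

```text
clock: 11.35
eef_pos: [0.5002, 0.2177, 0.2457]
tool_rot: [0.835, 0.55, 0.001, 0.001]
ft_force: [2.4, -1.8, 5.1]
grip_width: 0.011
grasp_force: 59.8
```

```bash
python3 s.py
```

```text
11.35 [0.5002 0.2177 0.2457] yaw 66.7 F [ 2.4 -1.8  5.1] T [-0.458 -0.588  0.206] z [ 0.003  0.    -1.   ]
```

>>> apply_moves --targets '[[[0, 0, 0, -1, -1], [0, 0, 0, -1, -1]]]'

```text
clock: 11.52
eef_pos: [0.5002, 0.2177, 0.2457]
tool_rot: [0.845, 0.535, 0.001, 0.001]
ft_force: [2.8, -1.5, 6.0]
grip_width: 0.0108
grasp_force: 59.8
```

```bash
python3 s.py
```

```text
11.52 [0.5002 0.2177 0.2457] yaw 64.7 F [ 2.8 -1.5  6. ] T [-0.448 -0.494  0.2  ] z [ 0.003  0.    -1.   ]
```

The torque is steady at the 0.2 N m drag. I continue degree by degree and ease the press a little.

>>> apply_moves --targets '[[[0, 0, 0.015, -0.8, -1]]]'

```text
clock: 11.6
eef_pos: [0.4999, 0.2175, 0.2458]
tool_rot: [0.849, 0.529, 0.001, 0.001]
ft_force: [3.8, -1.9, 1.4]
grip_width: 0.0108
grasp_force: 59.2
```

```bash
python3 s.py
```

```text
11.6 [0.4999 0.2175 0.2458] yaw 63.9 F [ 3.8 -1.9  1.4] T [-0.482 -0.726  0.149] z [ 0.002 -0.001 -1.   ]
```

>>> apply_moves --targets '[[[0, 0, 0, -0.8, -1]]]'

```text
clock: 11.68
eef_pos: [0.4999, 0.2175, 0.2458]
tool_rot: [0.852, 0.523, 0.001, 0.001]
ft_force: [3.9, -2.2, 3.9]
grip_width: 0.011
grasp_force: 59.6
```

```bash
python3 s.py
```

```text
11.68 [0.4999 0.2175 0.2458] yaw 63.1 F [ 3.9 -2.2  3.9] T [-0.586 -0.83   0.184] z [ 0.002 -0.001 -1.   ]
```

>>> apply_moves --targets '[[[0.015, -0.01, 0, -0.8, -1]]]'

```text
clock: 11.77
eef_pos: [0.5, 0.2174, 0.2457]
tool_rot: [0.856, 0.517, 0.0, 0.0]
ft_force: [1.4, -0.4, 4.8]
grip_width: 0.0109
grasp_force: 59.9
```

```bash
python3 s.py
```

```text
11.77 [0.5    0.2174 0.2457] yaw 62.3 F [ 1.4 -0.4  4.8] T [-0.309 -0.355  0.419] z [ 0.001  0.    -1.   ]
```

>>> apply_moves --targets '[[[0, 0, 0, -0.8, -1]]]'

```text
clock: 11.85
eef_pos: [0.4999, 0.2174, 0.2457]
tool_rot: [0.859, 0.511, 0.0, 0.0]
ft_force: [1.7, -2.7, 4.8]
grip_width: 0.0105
grasp_force: 60.3
```

```bash
python3 s.py
```

```text
11.85 [0.4999 0.2174 0.2457] yaw 61.5 F [ 1.7 -2.7  4.8] T [-0.458 -0.514  0.683] z [ 0.  0. -1.]
```

The torque rises to 0.42 and then 0.68 N m: this is the stop. I back off at once within the play, which unloads it and centres the mark on the dot, and relieve the press.

>>> apply_moves --targets '[[[0, 0, 0, 1.5, -1], [0, 0, 0.015, 1.5, -1], [0, 0, 0, 1, -1], [0, 0, 0, 1, -1], [0, 0, 0, 0, -1], [0, 0, 0, 0, -1]]]'

```text
clock: 12.35
eef_pos: [0.4991, 0.2177, 0.2457]
tool_rot: [0.836, 0.548, -0.001, -0.001]
ft_force: [-0.3, 0.4, 3.2]
grip_width: 0.0112
grasp_force: 59.3
```

```bash
python3 s.py; python3 look.py w6
```

```text
12.35 [0.4991 0.2177 0.2457] yaw 66.5 F [-0.3  0.4  3.2] T [ 0.041  0.108 -0.016] z [-0.002  0.    -1.   ]
[271 136  15  16 194] [278.2 143.6] [0.5226 0.271  0.1846] r 0.0581 ang 67.1
[268 195  20   9 160] [277.9 198.9] [0.5118 0.2462 0.2047] r 0.0311 ang 67.6
[233 197  34  23 263] [249.  206.9] [0.4959 0.2491 0.208 ] r 0.0319 ang 97.4
[292 196  52  75 697] [325.  227.6] [0.5297 0.2229 0.2081] r 0.0302 ang 10.3
[272 205  13   9 107] [278.  208.6] [0.5107 0.2443 0.2154] r 0.0289 ang 68.3
[217 258   7  14  54] [220.5 264.4] [0.4674 0.2256 0.2081] r 0.0336 ang 166.0
[227 277   8  10  48] [230.7 280.9] [0.471  0.2176 0.2157] r 0.029 ang 179.7
[323 277   6   8  31] [325.1 280.3] [0.5178 0.1968 0.2153] r 0.0273 ang -49.3
```

The mark and the dot line up at about 67°, and the flange is flush. I release and lift away.

>>> apply_moves --targets '[[[0, 0, 0.01, 0, -0.6], [0, 0, 0, 0, -0.2], [0, 0, 0, 0, 0.2], [0, 0, 0, 0, 0.2], [0, 0, 0, 0, 0.2], [0, 0, 0, 0, 0.2]]]'

```text
clock: 12.9
eef_pos: [0.4997, 0.2174, 0.2464]
tool_rot: [0.836, 0.548, -0.0, -0.0]
ft_force: [-0.0, 0.3, 0.3]
grip_width: 0.0512
grasp_force: 0.0
```

>>> apply_moves --targets '[[[0, 0, 0.3, 0, 0.2], [0, 0, 0.6, 0, 0.2], [0, 0, 0.8, 0, 0.2], [0, 0, 0.8, 0, 0.2], [0, 0, 0.5, 0, 0.2], [0, 0, 0, 0, 0.2], [0, 0, 0, 0, 0.2]]]'

```text
clock: 13.48
eef_pos: [0.5004, 0.2176, 0.3678]
tool_rot: [0.836, 0.548, 0.002, 0.0]
ft_force: [0.5, 0.0, -0.5]
grip_width: 0.051
grasp_force: 0.0
```

```bash
python3 s.py; python3 look.py w7
```

```text
13.48 [0.5004 0.2176 0.3678] yaw 66.5 F [ 0.5  0.  -0.5] T [-0.017 -0.001  0.046] z [ 0.003  0.001 -1.   ]
[272 127   9  10  73] [276.  131.5] [0.5224 0.2708 0.1846] r 0.0578 ang 67.2
[240 161  41  38 263] [259.4 172.1] [0.496  0.2469 0.208 ] r 0.0296 ang 97.8
[285 162  30  45 184] [303.1 180.2] [0.5292 0.2243 0.2081] r 0.0299 ang 13.1
[239 200   5   9  21] [241.2 204. ] [0.4675 0.2257 0.2084] r 0.0335 ang 165.8
[245 212   8   7  34] [248.6 214.9] [0.471  0.2149 0.2152] r 0.0291 ang -174.8
[300 212   7   7  28] [302.7 214.6] [0.5158 0.1959 0.2152] r 0.0267 ang -53.7
[259 228  10   5  22] [263.6 230. ] [0.4759 0.1936 0.2081] r 0.034 ang -135.3
```

View pics/w7.png

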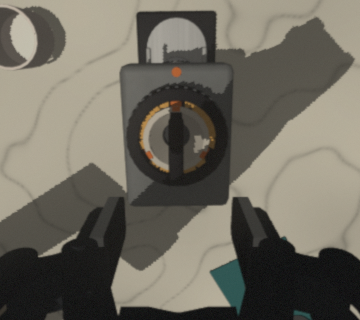

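The burr sits level and flush in the collar. Its lug mark at crop (176,107) points at the dot at (176,72), and the gripper is clear. I hand the job in.

```bash
python3 -c "
from workcell import order
print(order.job_done())"
```

```text
the job is handed in; nothing more can be done
None
```

The burr is refitted: its lugs dropped fully home, the collar was turned to its clockwise stop with at most about 0.7 N m, lug 0's mark stands at the orange dot, and the burr was released and the job handed in at about 13.5 s.

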